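# Log a measured filter plate at the label reader

## Robot

A 7-joint arm with a two-finger parallel gripper is mounted at the origin on a cart in front of the work surface, level with it; the furniture and walls round the work are solid. World frame = base frame: x ahead of the robot, y to its left, z up, the work surface at z = 0. Lengths are in m, angles in rad, forces in N, time in s.
With the tool pointing down it reaches from about 0.425 to 0.975 m from the base axis. Payload 16.7 kg.
Tool frame: the origin (TCP) lies on the centre line of the jaws, within the pads' length; the fingertips stand 11 mm ahead of it and the grasp point (between the pads) lies 8 mm behind it; z points along the fingers, y is the line along which they close (so a half turn about z gives the same grasp; the last joint's range is limited). The gripper opens to 85 mm and grips with 20 to 120 N. Pads are 22 mm wide; open, the fingers measure 114 mm over their backs; the gripper's body (76 mm by 85 mm) begins 54 mm behind the grasp point. The pads swing forward as they close: fully open they stand 13 mm farther back than shut.
Start: joints at [-0.149, 0.426, 0.074, 1.606, -0.034, 1.111, -0.067], TCP at [0.675, -0, 0.242] pointing down, gripper open.
Joint ranges: [-2.85, 2.85], [-0.5, 2.14], [-1.23, 1.37], [0.21, 2.46], [-1.02, 4.16], [0.16, 2.05], [-2.73, 2.73]. Speed limits (rad/s): [1.89, 1.89, 2.39, 2.39, 3.01, 3.01, 3.01].

## Interface

Orientations are given as a rotation vector (axis times angle).
In Python, from plant import robot, snapshot, spot_in gives the robot as it stands.
- The arm moves only by the tool drive_tool, never from a script. Its arguments are lists of equal length, an entry for each row: "dp": the shift along the tool's x, y, z in m, a list of three; "roll": the turn about the tool's z in degrees; "grip": the opening, from 0 (shut) to 1 (fully open). In form: {"dp": [[x, y, z], ...], "roll": [roll, ...], "grip": [grip, ...]}. A call has 1 to 5 rows; each row shifts and turns the commanded pose from where the row before left it, along the tool's axes as they then stand; what a row does not reach is not made up. A row lasts 1/10 s, in which the tool goes at most 50 mm and 8.59 degrees, less where a joint would pass 70% of its speed; a pose out of reach is approached as far as the arm can. A call with a gripper value outside its range is refused whole. The fingers move at their own pace and stop on an object; "grip_force" is the grip in N (left out, the last holds). Time passes only in rows, so rows that do not move let the fingers close. It gives the time, the measured TCP pose, the force, the opening and the grip force at its end, in the units of the state.
- robot.get_obs(): the state, without advancing time (a new reading comes with each control period).
- snapshot(name): name is "scene" or "side" or "wrist"; returns a dict with "frame" (384x512x3 uint8, blue, green, red), "fx", "fy", "cx", "cy" (pixels), "eye" and "attitude" of the camera in the world; the wrist camera has in their place "tool_from_camera" (4x4, takes a point from camera to tool coordinates, whose origin is the TCP and whose axes are the flange's). Camera axes: x right, y up, looking along -z (the intrinsics and any distortion apply to the point x, -y, -z); pixel columns grow to the right and rows downward; lengths in m; the calibration is good to about 2 mm. A picture is of the moment at which its call begins: read the wrist's pose just before it. There is no depth.
- robot.job_done(): hands the job in; it is judged then, once.
Trained networks look in a picture, given as the dict that the camera call returned (one of the last four; its "shot" number tells which), for a name from the list of things; names that differ only in an ending like _2 or _b are one class to them, and where a whole thing is asked for, a point or a joint stands for the part that bears it (a point fixed in the world has none). Each returns a list of dicts, best first, with "p" (0 to 1); they miss things now and then, are a little off and sometimes report something else, mostly with a low value. They report only what shows in the picture. A call takes as long as a camera call. They do not tell look-alikes from the thing itself.
- spot_in(picture, label): "position" ([x, y, z] in m, in world coordinates, good to about 4 mm: the middle of the surface that is visible of it).
The state is a dict: "clock": time; "joint_positions": joint angles; "joint_velocities": joint speeds; "joint_torque": joint torques, N m; "tcp_pos": TCP position; "tcp_rot": TCP orientation; "ft_force": force on the tool from outside, world axes, zero at the start; "wrist_torque": the same for the moment, N m; "gripper_width": finger opening in m; "gripper_force": force on a finger pad.
Only numpy, scipy, OpenCV 4.12 (cv2) and the standard library are available. Lean on these libraries where they do the work, as an engineer would, in place of code of your own. Each camera call takes 0.05 s, during which the arm holds its last target. There are 200 camera calls.

## Task

The filter plate under the measuring head has been measured and now has to be logged. Turn the turntable by its upright knob half a turn, knob coming round on the robot's side, until it clicks into its other position; lift that plate, now at the front, out of its nest by its clear part, find its frosted label end by the small corner notch, and hold the frosted end, level and label up, in the mouth of the label reader without knocking or resting it on the reader. Finish while still holding it there; the other plate stays in its nest and the things lying about are left alone.

Things in the scene. Friction and masses are not known exactly. Their poses are not given: they have to be found in the camera images.
- stage: rotary test stage, fixed: round black base, aluminium turntable 200 mm across (top at z = 44 mm), measuring head on a column behind. Origin on the table's axis at z = 0; x points from the axis to the head, away from the robot within 20 degrees; y left, z up. Head barrel 36 mm across over the rear nest, z = 92 to 164 mm; arm and column 38 to 178 mm behind the axis, up to z = 181 mm
- turntable (a joint): turntable angle, rad, counter-clockwise from above: 0 at the start, 3.14 after half a turn. Spring detents (clicks) at both: 5 N at the knob leaves one, within 0.07 rad it is pulled in; under 1 N of friction between. End stops at -0.06 and 3.20, so it turns counter-clockwise only: the knob goes from the left past the robot's side to the right
- knob (a point): middle of the upright knob on the turntable: black cylinder 14 mm across, 34 mm high, z = 47 to 81 mm (17 mm collar on its top 8 mm), 85 mm from the table's axis; this point is at z = 63 mm. It spins freely on its pin, so the grip need not turn with the table. At the start on the left (stage +y), after half a turn on the right
- under_head (a point): fixed point 55 mm behind the axis: middle of the rear nest's seat, z = 64 mm, straight under the head. Axes as the stage's
- unload (a point): fixed point 55 mm in front of the axis: middle of the front nest's seat, z = 64 mm; axes as the stage's. A nest is a bar 17 mm wide and 20 mm high on the table: the plate overhangs it 4.5 mm on both long sides and is taken across its 26 mm width. Only its ends and the last 3 mm of its long sides stand between walls, 7 mm above the seat. Half a turn swaps the nests
- plate_a: one of two alike glass plates, 76 (x) x 26 (y) x 8 mm (z), 40 g; origin: centre of its underside; +z is the label side, up at the start. The 22 mm at +x are the frosted label end, the rest is clear. A 6 x 6 mm notch is cut out of the +x, +y corner. Lies in a nest along the table's radius, 2 mm play; frosted end outward in one nest, inward in the other, differing by run
- plate_b: one of two alike glass plates, 76 (x) x 26 (y) x 8 mm (z), 40 g; origin: centre of its underside; +z is the label side, up at the start. The 22 mm at +x are the frosted label end, the rest is clear. A 6 x 6 mm notch is cut out of the +x, +y corner. Lies in a nest along the table's radius, 2 mm play; frosted end outward in one nest, inward in the other, differing by run
- plate_a_label (a point): middle of the label of plate_a: on its label side, 27 mm from the plate's middle towards the frosted end. Axes as the plate's
- plate_b_label (a point): middle of the label of plate_b: on its label side, 27 mm from the plate's middle towards the frosted end. Axes as the plate's
- reader: label reader, fixed: grey housing 84 mm wide (y), 100 mm deep (x), its mouth in the front facing the robot. Origin at z = 0 under the middle of the front face; x points into the mouth, away from the robot within 17 degrees. The hood over the mouth is 98 mm high; from 48 mm behind the front it rises to 133 mm. Reading window in the mouth's roof, 4 to 20 mm behind the front
- mouth (a point): middle of the reader's mouth opening, in the plane of its front face, z = 75 mm. x points into the mouth, z up. The mouth is 44 mm wide, 24 mm high (z = 63 to 87 mm) and 48 mm deep
- mirror_mount: bystander, loose: black mirror mount, 39x45x48 mm; origin at the centre of its underside
- lens_tube: bystander, loose: short black tube, 31 mm across, 28 mm high; origin at the centre of its underside
- lens_box: bystander, loose: round white lens box, 44 mm across, 18 mm high; origin at the centre of its underside
- clamp_fork: bystander, loose: black slotted clamp, 26x68x8 mm; origin at the centre of its underside
Not all that is in view belongs to the job. What is shaped like the plate_b but brown or red is not meant. Leave any red look-alike of the plate_a alone.

How it is judged:
On the way, in this order (a step that is already met when the one before it is completed fails the run):
1. the turntable stands at its other click after half a turn, with both plates still in their nests (value of joint turntable between 3.08159 and 3.20159 rad and height (world z) of each of plate_a, plate_b below 0.072 m), for 0.2 s.
2. a plate has been lifted out of the front nest by the fingers ((((height (world z) of plate_a above 0.085 m and contact force between plate_a and the fingers above 0.5 N) and (horizontal distance between plate_b and under_head below 0.01 m and height (world z) of plate_b below 0.07 m)) or ((height (world z) of plate_b above 0.085 m and contact force between plate_b and the fingers above 0.5 N) and (horizontal distance between plate_a and under_head below 0.01 m and height (world z) of plate_a below 0.07 m)))), for 0.1 s.
At the end, for the whole second after the job is handed in: Table at its other click (0.06 rad). The plate from under the head is held still, label up, its label's middle 4-26 mm inside the mouth and 9 mm sideways, straight and level within 12 degrees, off the reader, gripped 20 mm or more from there; the other lies in its nest under the head (value of joint turntable between 3.08159 and 3.20159 rad and (((x of plate_a_label in the frame of mouth between 0.004 and 0.026 m and y of plate_a_label in the frame of mouth between -0.009 and 0.009 m and z of plate_a_label in the frame of mouth between -0.01 and 0.013 m and angle between the x axis of plate_a and the x axis of mouth, either way round below 0.21 rad and angle between plate_a's own z axis and vertical below 0.21 rad and contact force between plate_a and the fingers above 1 N and contact force between plate_a and reader below 0.3 N and height (world z) of plate_a above 0.06 m and linear speed of plate_a below 0.02 m/s and distance between the grasp point and plate_a_label above 0.02 m) and (horizontal distance between plate_b and under_head below 0.01 m and height (world z) of plate_b below 0.07 m)) or ((x of plate_b_label in the frame of mouth between 0.004 and 0.026 m and y of plate_b_label in the frame of mouth between -0.009 and 0.009 m and z of plate_b_label in the frame of mouth between -0.01 and 0.013 m and angle between the x axis of plate_b and the x axis of mouth, either way round below 0.21 rad and angle between plate_b's own z axis and vertical below 0.21 rad and contact force between plate_b and the fingers above 1 N and contact force between plate_b and reader below 0.3 N and height (world z) of plate_b above 0.06 m and linear speed of plate_b below 0.02 m/s and distance between the grasp point and plate_b_label above 0.02 m) and (horizontal distance between plate_a and under_head below 0.01 m and height (world z) of plate_a below 0.07 m)))); the arm keeps its last pose, push and grip.
It fails at once if a plate is knocked against the reader (more than 5 N) (contact force between any of plate_a, plate_b and reader above 5 N).
It fails at once if a bystander is moved by more than 20 mm (distance of any of mirror_mount, lens_tube, lens_box, clamp_fork from where it was at the start of the episode above 0.02 m).
It also fails if it takes over 64 s, if anything falls off the work surface, if the arm or the gripper's body presses on something with over 40 N, if the wrist force passes 120 N, or if a joint passes its speed limit or range.

## Working session

There is one attempt and no reset: what is moved stays moved. The work goes in short steps, Python scripts to look and compute and a tool call to move; the robot and the scene stay as the last step left them, time stands still between calls to the robot, and variables do not carry over. Pictures are saved under pics/ and viewed, at most 12 in all, crops included, and the job is handed in when it is done.

Besides the shell and the picture viewer there is one more tool, called as name([rows], argument=value, ...), one row to a line, values as JSON. drive_tool: Moves the arm, as the interface text tells. Its arguments: {"type":"object","properties":{"dp":{"type":"array"},"roll":{"type":"array"},"grip":{"type":"array"},"grip_force":{"type":"number"}},"required":["dp","roll","grip"]}

```bash
mkdir -p pics; ls; cat > h.py <<'E'
import numpy as np, cv2
from plant import robot, snapshot, spot_in
from scipy.spatial.transform import Rotation as R
def pose():
    o=robot.get_obs(); return np.array(o['tcp_pos']), R.from_rotvec(o['tcp_rot']), o
E
python3 - <<'E'
from h import *
p,r,o=pose(); print(o['clock'],p,r.as_matrix().round(3))
for n in ("scene","side"):
    s=snapshot(n); cv2.imwrite(f"pics/{n}0.png",s['frame']); print(n,s['eye'],s['attitude'],s['fx'],s['cx'],s['cy'],[k for k in s])
    for l in "stage turntable knob plate_a reader mirror_mount lens_tube lens_box clamp_fork".split():
        print(l,[(np.round(d['position'],3).tolist(),round(d['p'],2)) for d in spot_in(s,l)][:4])
E
```

```text
pics
0.0 [ 6.74627801e-01 -6.93932315e-05  2.41627003e-01] [[ 0.     1.    -0.001]
 [ 1.    -0.    -0.   ]
 [-0.    -0.001 -1.   ]]
scene [0.02624238 0.50039718 0.75276346] [ 0.41072462 -0.95970576 -2.12115627] 347.7987506235523 254.7494695475749 190.55389495220908 ['frame', 'fx', 'fy', 'cx', 'cy', 'eye', 'attitude', 'shot']
stage [([0.544, 0.031, 0.043], 0.65)]
turntable [([0.523, 0.031, 0.043], 0.88), ([0.663, -0.282, 0.089], 0.5)]
knob [([0.478, 0.006, 0.074], 0.54)]
plate_a [([0.763, 0.145, 0.009], 0.68), ([0.573, 0.227, 0.011], 0.66), ([0.586, 0.018, 0.074], 0.53), ([0.478, 0.006, 0.074], 0.51)]
reader [([0.664, -0.281, 0.088], 0.76), ([0.517, 0.319, 0.042], 0.71)]
mirror_mount [([0.52, 0.32, 0.04], 0.71), ([0.371, 0.132, 0.01], 0.24)]
lens_tube [([0.451, -0.31, 0.016], 0.59)]
lens_box [([0.412, -0.204, 0.019], 0.74), ([0.539, 0.029, 0.041], 0.64)]
clamp_fork [([0.372, 0.133, 0.012], 0.77)]
side [ 0.40661891 -1.1762776   0.52302735] [ 1.19185051 -0.08196902 -0.09413734] 486.8767977490419 262.0632256898288 189.30075925650397 ['frame', 'fx', 'fy', 'cx', 'cy', 'eye', 'attitude', 'shot']
stage [([0.579, -0.026, 0.046], 0.97)]
turntable [([0.478, -0.008, 0.075], 0.67), ([0.536, -0.025, 0.043], 0.62)]
knob [([0.526, 0.092, 0.064], 0.47)]
plate_a [([0.516, -0.229, 0.009], 0.75), ([0.593, -0.002, 0.071], 0.73), ([0.761, 0.135, 0.008], 0.62), ([0.479, -0.008, 0.073], 0.53)]
reader [([0.674, -0.346, 0.078], 0.64)]
mirror_mount [([0.53, 0.3, 0.03], 0.54)]
lens_tube [([0.45, -0.331, 0.02], 0.78)]
lens_box [([0.412, -0.229, 0.022], 0.58)]
clamp_fork [([0.371, 0.121, 0.011], 0.55), ([0.534, -0.024, 0.042], 0.49), ([0.532, 0.094, 0.066], 0.47)]
```

View pics/scene0.png

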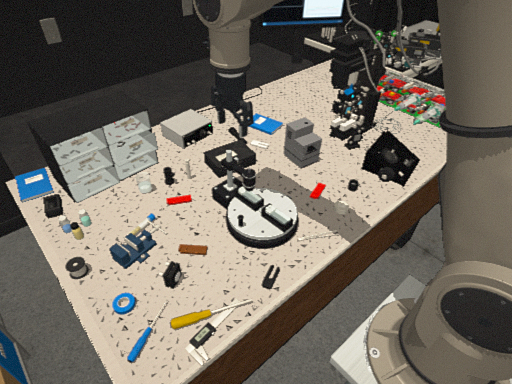

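View pics/side0.png

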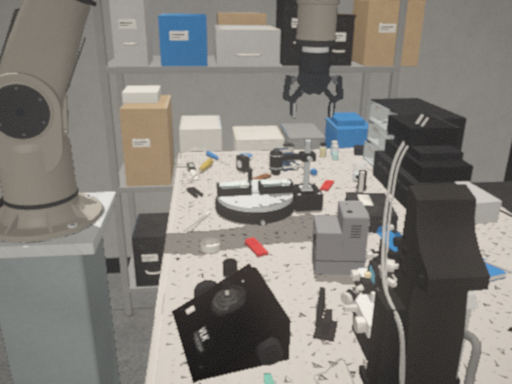

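Candidates in the scene view: plate under the head (248,197), front plate (278,215), red look-alikes (318,190) and (178,199), and a brown one (193,250). By the description, I choose the plate under the head. Next is a wrist view for a close look and for geometry.

```bash
cat >> h.py <<'E'
def toworld(s,px,z,pr=None):
    "pixels (n,2) -> world points on height z"
    px=np.atleast_2d(px).astype(float)
    d=np.c_[(px[:,0]-s['cx'])/s['fx'],-(px[:,1]-s['cy'])/s['fy'],-np.ones(len(px))]
    if 'eye' in s: e=np.array(s['eye']); A=R.from_rotvec(s['attitude']).as_matrix()
    else:
        p,r=pr; T=np.array(s['tool_from_camera']); A=r.as_matrix()@T[:3,:3]; e=p+r.as_matrix()@T[:3,3]
    d=d@A.T; return e+d*((z-e[2])/d[:,2])[:,None]
def topx(s,P,pr=None):
    P=np.atleast_2d(P)
    if 'eye' in s: e=np.array(s['eye']); A=R.from_rotvec(s['attitude']).as_matrix()
    else:
        p,r=pr; T=np.array(s['tool_from_camera']); A=r.as_matrix()@T[:3,:3]; e=p+r.as_matrix()@T[:3,3]
    c=(P-e)@A; return np.c_[s['cx']-s['fx']*c[:,0]/c[:,2], s['cy']+s['fy']*c[:,1]/c[:,2]]
E
python3 - <<'E'
from h import *
import pickle
p,r,o=pose(); s=snapshot('wrist'); pickle.dump((s,p,r.as_rotvec()),open('w0.pkl','wb'))
print(s.keys(),s['fx'],np.round(s['tool_from_camera'],3))
a=cv2.resize(s['frame'],(512,384))
c=snapshot('scene'); pickle.dump(c,open('s0.pkl','wb'))
b=cv2.resize(c['frame'][145:255,205:350],(506,384),interpolation=cv2.INTER_CUBIC)
cv2.imwrite('pics/w0.png',s['frame']); cv2.imwrite('pics/s0crop.png',b)
E
```

```text
dict_keys(['frame', 'fx', 'fy', 'cx', 'cy', 'tool_from_camera', 'shot']) 327.48157223401995 [[-0.001  0.96   0.28   0.072]
 [ 1.     0.001  0.    -0.   ]
 [-0.     0.28  -0.96  -0.13 ]
 [ 0.     0.     0.     1.   ]]
```

View pics/w0.png

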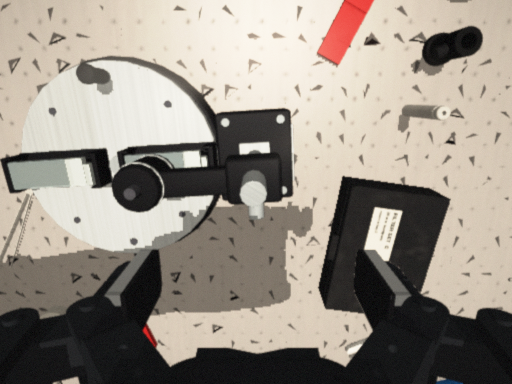

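View pics/s0crop.png

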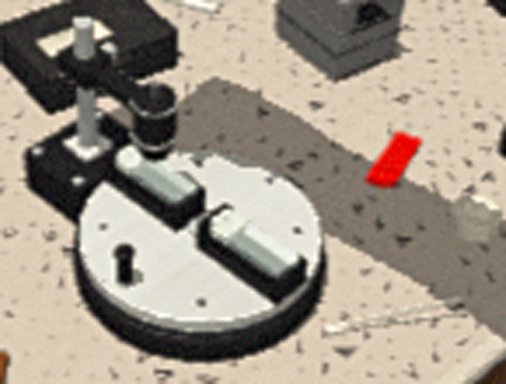

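```bash
python3 - <<'E'
from h import *
import pickle
from scipy.optimize import minimize
s,p,rv=pickle.load(open('w0.pkl','rb')); r=R.from_rotvec(rv); c=pickle.load(open('s0.pkl','rb'))
t=np.linspace(0,2*np.pi,180,endpoint=False); u=np.c_[np.cos(t),np.sin(t),0*t]
def mk(S,pr):
    g=cv2.GaussianBlur(cv2.cvtColor(S['frame'],cv2.COLOR_BGR2GRAY).astype(np.float32),(3,3),0)
    def f(x):
        def v(rad):
            q=topx(S,np.array([x[0],x[1],.044])+rad*u,pr).astype(np.float32)
            return cv2.remap(g,q[None,:,0],q[None,:,1],cv2.INTER_LINEAR)[0]
        return -np.mean(np.clip(v(.097)-v(.103),-40,60))
    return f
for n,S,pr in(('w',s,(p,r)),('s',c,None)):
    f=mk(S,pr)
    xs=[(f((x,y)),x,y) for x in np.arange(.48,.60,.002) for y in np.arange(-.03,.08,.002)]
    b=min(xs); m=minimize(f,b[1:],method='Nelder-Mead'); print(n,b,m.x,m.fun)
print('knob top w',toworld(s,[[84,71],[80,70],[88,70]],.081,(p,r)).round(4))
kx=205+np.array([123,])*145/506; ky=145+np.array([250])*110/384
print('knob top s',toworld(c,np.c_[kx,ky],.081).round(4))
q=[[5,158],[92,150],[11,192],[98,186]]
print('front nest top corners',toworld(s,q,.070,(p,r)).round(4))
E
```

```text
w (np.float32(-28.737936), np.float64(0.534), np.float64(0.008000000000000035)) [0.53394082 0.00835132] -28.9516658782959
s (np.float32(-49.46853), np.float64(0.53), np.float64(0.012000000000000038)) [0.53028271 0.01201302] -49.57744598388672
knob top w [[0.5299 0.0948 0.081 ]
 [0.5266 0.0956 0.081 ]
 [0.5333 0.0956 0.081 ]]
knob top s [[0.5293 0.0929 0.081 ]]
front nest top corners [[ 0.4394  0.0196  0.07  ]
 [ 0.5216  0.027   0.07  ]
 [ 0.4381 -0.0133  0.07  ]
 [ 0.5225 -0.0074  0.07  ]]
```

The wrist view shows the table disc centred near (120,152), the knob at (88,72), the front plate at (50,172) and the head at (140,185). In the crop, the whitish (frosted) ends look inward on the front plate (222,222) and outward on the rear one (130,160). I'll check that up close after the turn. I'm moving over the knob now.

drive_tool([
  [0.019,-0.029,0],
  [0.019,-0.029,0],
  [0.019,-0.029,0],
  [0.019,-0.029,0],
  [0.018,-0.03,0],
], roll=[0,0,0,0,0], grip=[1,1,1,1,1], grip_force=40)

```text
clock: 1.6
tcp_pos: [0.5278, 0.0947, 0.2424]
tcp_rot: [2.221, 2.221, 0.0]
ft_force: [0.8, 0.2, -0.4]
gripper_width: 0.0853
gripper_force: 0.0
```

drive_tool([
  [0,0,0],
  [0,0,0],
  [0,0,0],
  [0,0,0],
  [0,0,0],
], roll=[8.5,8.5,8.5,8.5,8.5], grip=[1,1,1,1,1])

```text
clock: 2.1
tcp_pos: [0.529, 0.094, 0.2425]
tcp_rot: [-2.879, -1.256, -0.0]
ft_force: [0.2, 0.5, -0.8]
gripper_width: 0.0856
gripper_force: 0.0
```

drive_tool([
  [0,0,0],
  [0,0,0],
  [0,0,0],
  [0,0,0],
  [0,0,0],
], roll=[8.5,8.5,8.5,8.5,8.5], grip=[1,1,1,1,1])

```text
clock: 2.6
tcp_pos: [0.529, 0.094, 0.2424]
tcp_rot: [-3.139, -0.127, -0.0]
ft_force: [-0.2, 0.1, 0.6]
gripper_width: 0.0853
gripper_force: 0.0
```

drive_tool([
  [0,0,0],
  [0,0,0],
  [0,0,0],
  [0,0,0],
  [0,0,0],
], roll=[8.5,8.5,8.5,8.5,8.5], grip=[1,1,1,1,1])

```text
clock: 3.1
tcp_pos: [0.529, 0.094, 0.2424]
tcp_rot: [-2.972, 1.019, -0.0]
ft_force: [0.8, 0.2, 0.0]
gripper_width: 0.0858
gripper_force: 0.0
```

```bash
python3 - <<'E'
from h import *
import pickle
p,r,o=pose(); print(o['clock'],p,r.as_matrix().round(3),np.round(o['joint_positions'],2))
s=snapshot('wrist'); pickle.dump((s,p,r.as_rotvec()),open('w1.pkl','wb')); cv2.imwrite('pics/w1.png',s['frame'])
for l in("knob","plate_a"): print(l,[(np.round(d['position'],4).tolist(),round(d['p'],2)) for d in spot_in(s,l)][:4])
print(topx(s,[.5285,.094,.081],(p,r)),topx(s,[.532,.01,.044],(p,r)))
E
```

```text
3.1 [0.52899834 0.09396879 0.24242594] [[ 0.79  -0.614  0.   ]
 [-0.614 -0.79   0.   ]
 [ 0.    -0.    -1.   ]] [-0.55  0.2   0.3   1.93 -0.07  1.02 -2.46]
knob [([0.5297, 0.0934, 0.0807], 0.79)]
plate_a [([0.5774, 0.2203, 0.008], 0.85), ([0.4823, -0.0005, 0.0716], 0.82), ([0.5565, 0.0225, 0.0462], 0.65), ([0.7648, 0.1476, 0.0086], 0.62)]
[[258.01668263 180.19050818]] [[323.55133275 117.21139648]]
```

View pics/w1.png

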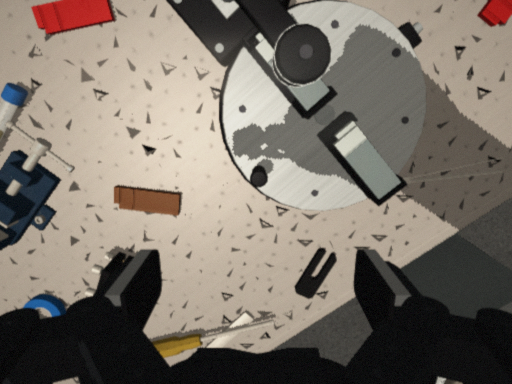

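The knob is at (259,178), matching my estimate of (0.529,0.094). The white end of the front plate (347,130) points inward and that of the rear plate (265,45) points outward. I'm descending and gripping.

drive_tool([
  [0,0,0.04],
  [0,0,0.04],
  [0,0,0.04],
  [0,0,0.035],
  [0,0,0.025],
], roll=[0,0,0,0,0], grip=[1,1,1,1,1], grip_force=30)

```text
clock: 3.75
tcp_pos: [0.5282, 0.0938, 0.0602]
tcp_rot: [2.977, -1.001, -0.002]
ft_force: [0.8, -0.6, -0.6]
gripper_width: 0.0853
gripper_force: 0.0
```

drive_tool([
  [0,0,0],
  [0,0,0],
  [0,0,0],
  [0,0,0],
  [0,0,0],
], roll=[0,0,0,0,0], grip=[0.6,0.4,0.3,0.2,0.1])

```text
clock: 4.25
tcp_pos: [0.5293, 0.0938, 0.0634]
tcp_rot: [-2.974, 1.009, -0.001]
ft_force: [-1.2, -5.2, 13.8]
gripper_width: 0.0149
gripper_force: 29.1
```

drive_tool([
  [0,0,0],
  [0,0,0],
  [0,0,0],
  [0,0,0],
  [0,0,0],
], roll=[0,0,0,0,0], grip=[0,0,0,0,0])

```text
clock: 4.75
tcp_pos: [0.5295, 0.0936, 0.0635]
tcp_rot: [-2.974, 1.01, -0.002]
ft_force: [-2.2, -3.5, 10.3]
gripper_width: 0.0147
gripper_force: 29.0
```

```bash
python3 - <<'E'
from h import *
p,r,o=pose(); print(o['clock'],p,o['ft_force'],o['gripper_width'],o['gripper_force'],np.round(o['joint_positions'],2))
c=np.array([.532,.010]); k=p[:2]; print(np.linalg.norm(k-c),np.degrees(np.arctan2(*(k-c)[::-1])))
# rows: yaw-synchronised arc; world 180.5deg ccw in 24 rows, roll -5.3 each
N=24; a0=np.arctan2(k[1]-c[1],k[0]-c[0]); Rr=.085; M=r.as_matrix()
c=k-Rr*np.array([np.cos(np.radians(93.)),np.sin(np.radians(93.))]); a0=np.radians(93); print(c)
roll=-5.3; pos=k.copy()
for i in range(N):
    a=a0+np.pi*(i+1)/N; q=c+Rr*np.array([np.cos(a),np.sin(a)])
    d=M.T@np.r_[q-pos,0]; print(i+1,(d*1000).round(1)[:2],end='; '); pos=q
    M=M@R.from_rotvec([0,0,np.radians(roll)]).as_matrix()
E
```

```text
4.75 [0.52953304 0.09364517 0.06349034] [-2.19654463 -3.48687028 10.28642498] 0.014662547639624168 29.034250939730555 [-0.49  0.45  0.24  2.07 -0.17  0.64 -2.36]
0.08368153689865049 91.68934652884755
[0.53398159 0.00876166]
1 [-8.   7.8]; 2 [-7.7  8.1]; 3 [-7.3  8.3]; 4 [-7.   8.6]; 5 [-6.7  8.9]; 6 [-6.3  9.1]; 7 [-6.   9.4]; 8 [-5.6  9.6]; 9 [-5.2  9.8]; 10 [-4.9 10. ]; 11 [-4.5 10.2]; 12 [-4.1 10.3]; 13 [-3.7 10.5]; 14 [-3.3 10.6]; 15 [-2.9 10.7]; 16 [-2.5 10.8]; 17 [-2.  10.9]; 18 [-1.6 11. ]; 19 [-1.2 11.1]; 20 [-0.8 11.1]; 21 [-0.3 11.1]; 22 [ 0.1 11.1]; 23 [ 0.5 11.1]; 24 [ 0.9 11.1];
```

drive_tool([
  [-0.008,0.0078,0],
  [-0.0077,0.0081,0],
  [-0.0073,0.0083,0],
  [-0.007,0.0086,0],
  [-0.0067,0.0089,0],
], roll=[-5.3,-5.3,-5.3,-5.3,-5.3], grip=[0,0,0,0,0])

```text
clock: 5.25
tcp_pos: [0.4791, 0.0738, 0.0636]
tcp_rot: [-3.127, 0.294, -0.004]
ft_force: [3.2, -1.3, 7.0]
gripper_width: 0.0152
gripper_force: 29.5
```

```bash
python3 - <<'E'
from h import *
p,r,o=pose(); print(p,o['ft_force'],r.inv().apply(o['ft_force']),o['gripper_width'],o['gripper_force'])
for c in([.532,.01],[.534,.0088]):
  d=p[:2]-c; print(np.hypot(*d),np.degrees(np.arctan2(d[1],d[0])))
E
```

```text
[0.47905221 0.07383551 0.06355103] [ 3.17241123 -1.30337962  6.95073022] [ 3.378827    0.67973359 -6.94241546] 0.01519153442919499 29.50022101169452
0.08293636941823683 129.67370230071438
0.08514034159479163 130.1940987959748
```

Low forces and on the circle. Continuing.

drive_tool([
  [-0.0063,0.0091,0],
  [-0.006,0.0094,0],
  [-0.0056,0.0096,0],
  [-0.0052,0.0098,0],
  [-0.0049,0.01,0],
], roll=[-5.3,-5.3,-5.3,-5.3,-5.3], grip=[0,0,0,0,0])

```text
clock: 5.75
tcp_pos: [0.4504, 0.0269, 0.0634]
tcp_rot: [-3.112, -0.431, -0.002]
ft_force: [-4.9, 1.2, 14.7]
gripper_width: 0.0146
gripper_force: 29.9
```

drive_tool([
  [-0.0045,0.0102,0],
  [-0.0041,0.0103,0],
  [-0.0037,0.0105,0],
  [-0.0033,0.0106,0],
  [-0.0029,0.0107,0],
], roll=[-5.3,-5.3,-5.3,-5.3,-5.3], grip=[0,0,0,0,0])

```text
clock: 6.25
tcp_pos: [0.456, -0.0284, 0.0633]
tcp_rot: [2.93, 1.131, -0.001]
ft_force: [-7.6, -3.2, 19.3]
gripper_width: 0.0147
gripper_force: 30.1
```

```bash
python3 - <<'E'
from h import *
p,r,o=pose(); print(p,o['ft_force'],r.inv().apply(o['ft_force']),o['gripper_width'],o['gripper_force'])
for c in([.532,.01],[.534,.0088]):
  d=p[:2]-c; print(np.hypot(*d),np.degrees(np.arctan2(d[1],d[0])))
E
```

```text
[ 0.45600061 -0.02840925  0.06331146] [-7.61878356 -3.17586776 19.29016459] [ -7.79238957  -2.7637799  -19.28425871] 0.014705108506160962 30.114274250809103
0.08515384656616057 -153.1884731317828
0.08642009576357634 -154.49674063957107
```

drive_tool([
  [-0.0025,0.0108,0],
  [-0.002,0.0109,0],
  [-0.0016,0.011,0],
  [-0.0012,0.0111,0],
  [-0.0008,0.0111,0],
], roll=[-5.3,-5.3,-5.3,-5.3,-5.3], grip=[0,0,0,0,0])

```text
clock: 6.75
tcp_pos: [0.4946, -0.069, 0.0634]
tcp_rot: [2.593, 1.77, -0.002]
ft_force: [-6.1, -9.9, 15.7]
gripper_width: 0.0149
gripper_force: 29.9
```

drive_tool([
  [-0.0003,0.0111,0],
  [0.0001,0.0111,0],
  [0.0005,0.0111,0],
  [0.0009,0.0111,0],
  [0,0,0],
], roll=[-5.3,-5.3,-5.3,-5.3,0], grip=[0,0,0,0,0])

```text
clock: 7.25
tcp_pos: [0.5397, -0.0785, 0.0636]
tcp_rot: [2.223, 2.215, 0.0]
ft_force: [1.2, -15.8, 8.7]
gripper_width: 0.0147
gripper_force: 29.8
```

```bash
python3 - <<'E'
from h import *
p,r,o=pose(); print(p,o['ft_force'],r.inv().apply(o['ft_force']),r.as_matrix().round(2),o['gripper_width'],np.round(o['joint_positions'],2))
for c in([.532,.01],[.534,.0088]):
  d=p[:2]-c; print(np.hypot(*d),np.degrees(np.arctan2(d[1],d[0])))
E
```

```text
[ 0.53967917 -0.07853249  0.06360055] [  1.22079903 -15.80273318   8.69102938] [-15.82064116   1.3036781   -8.64629717] [[ 0.  1.  0.]
 [ 1. -0. -0.]
 [-0.  0. -1.]] 0.014709073485449429 [ 0.23  0.46 -0.25  2.03  0.18  0.67 -0.14]
0.08886490803095633 -85.04266064251043
0.08751695387061055 -86.27933443929986
```

drive_tool([
  [0,0,0],
  [0,0,0],
  [0,0,0],
  [0,0,0],
  [0,0,0],
], roll=[0,0,0,0,0], grip=[0.3,0.4,0.5,0.5,0.5])

```text
clock: 7.75
tcp_pos: [0.5376, -0.0755, 0.0623]
tcp_rot: [-2.227, -2.216, 0.0]
ft_force: [-0.5, 0.6, 0.1]
gripper_width: 0.0429
gripper_force: 0.0
```

drive_tool([
  [0,0,-0.02],
  [0,0,-0.04],
  [0,0,-0.04],
  [0,0,-0.04],
  [0,0,-0.04],
], roll=[0,0,0,0,0], grip=[0.5,0.5,0.7,1,1])

```text
clock: 8.25
tcp_pos: [0.5373, -0.0756, 0.244]
tcp_rot: [-2.227, -2.216, -0.0]
ft_force: [1.1, 0.3, -0.6]
gripper_width: 0.0835
gripper_force: 0.0
```

drive_tool([
  [0.01,-0.016,0],
  [0.01,-0.016,0],
  [0.01,-0.016,0],
  [0,-0.016,0],
  [0,0,0],
], roll=[0,0,0,0,0], grip=[1,1,1,1,1])

```text
clock: 8.75
tcp_pos: [0.4723, -0.0452, 0.2424]
tcp_rot: [2.227, 2.216, -0.001]
ft_force: [-0.3, -0.6, -0.7]
gripper_width: 0.0852
gripper_force: 0.0
```

```bash
python3 - <<'E'
from h import *
import pickle
p,r,o=pose(); print(o['clock'],p,r.as_matrix().round(3),np.round(o['joint_positions'],2))
s=snapshot('wrist'); pickle.dump((s,p,r.as_rotvec()),open('w2.pkl','wb')); cv2.imwrite('pics/w2.png',s['frame'])
for l in("knob","plate_a","reader"): print(l,[(np.round(d['position'],4).tolist(),round(d['p'],2)) for d in spot_in(s,l)][:4])
y=np.radians(3.4); c=np.array([.5335,.0088]); ux=np.array([np.cos(y),np.sin(y)])
print('pred front plate ctr px',topx(s,np.r_[c-.055*ux,.072],(p,r)), topx(s,np.r_[c-.093*ux,.072],(p,r)))
E
```

```text
8.75 [ 0.47231495 -0.04522674  0.24242382] [[ 0.005  1.    -0.   ]
 [ 1.    -0.005 -0.001]
 [-0.001 -0.    -1.   ]] [ 0.26  0.11 -0.33  2.02  0.04  1.01 -0.09]
knob [([0.5375, -0.0707, 0.0795], 0.68)]
plate_a [([0.4764, 0.0058, 0.0731], 0.72), ([0.5695, 0.0088, 0.0728], 0.62), ([0.5142, -0.2142, 0.007], 0.6)]
reader [([0.6784, -0.269, 0.0876], 0.52)]
pred front plate ctr px [[264.41916155 123.74136711]] [[222.36227098 126.52027117]]
```

View pics/w2.png

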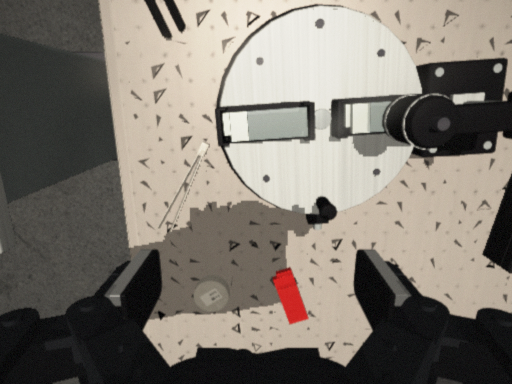

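```bash
python3 -c "
import cv2
a=cv2.imread('pics/w2.png')[95:155,210:420]; cv2.imwrite('pics/w2c.png',cv2.resize(a,None,fx=3.8,fy=3.8,interpolation=cv2.INTER_CUBIC))"
```

```text
(no output)
```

View pics/w2c.png

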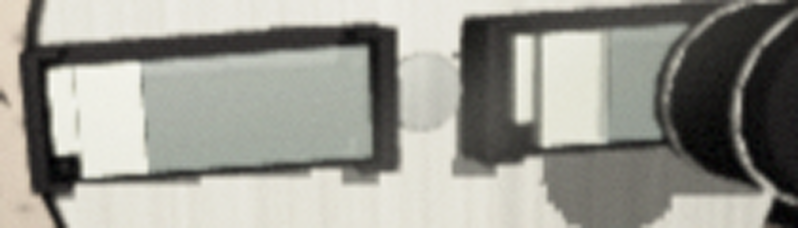

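The enlarged crop shows the front plate with its frosted end on the robot's side at left, and the notch at crop (65,165), label up. The plate's centre is at about (0.478,0.005), yaw 3.5°. I'll move over its clear part and roll.

drive_tool([
  [0.0255,0.007,0],
  [0.0255,0.007,0],
  [0,0,0],
  [0,0,0],
  [0,0,0],
], roll=[0,0,-8.5,-8.5,-8.5], grip=[1,1,1,1,1])

```text
clock: 9.45
tcp_pos: [0.4887, 0.0058, 0.2421]
tcp_rot: [-1.675, -2.657, -0.0]
ft_force: [-0.6, -0.8, -0.1]
gripper_width: 0.0851
gripper_force: 0.0
```

drive_tool([
  [0,0,0],
  [0,0,0],
  [0,0,0],
  [0,0,0],
  [0,0,0],
], roll=[-8.5,-8.5,-8.5,-8.5,-8.5], grip=[1,1,1,1,1])

```text
clock: 9.95
tcp_pos: [0.4887, 0.0055, 0.2421]
tcp_rot: [-0.598, -3.084, -0.001]
ft_force: [-0.5, 0.2, -0.1]
gripper_width: 0.0857
gripper_force: 0.0
```

drive_tool([
  [0,0,0],
  [0,0,0],
  [0,0,0],
  [0,0,0.04],
  [0,0,0.04],
], roll=[-8.5,-8.5,-8.5,-0.3,0], grip=[1,1,1,1,1])

```text
clock: 10.45
tcp_pos: [0.4894, 0.0054, 0.162]
tcp_rot: [-0.096, 3.137, 0.0]
ft_force: [0.9, 0.4, -2.0]
gripper_width: 0.0855
gripper_force: 0.0
```

drive_tool([
  [0,0,0.02],
  [0,0,0],
  [0,0,0],
], roll=[0,0,0], grip=[0.8,0.6,0.6])

```text
clock: 10.75
tcp_pos: [0.4887, 0.0057, 0.1427]
tcp_rot: [0.096, -3.14, -0.001]
ft_force: [0.4, -0.6, 0.5]
gripper_width: 0.0509
gripper_force: 0.0
```

```bash
python3 - <<'E'
from h import *
p,r,o=pose(); print(o['clock'],p,r.as_matrix().round(3),np.round(o['joint_positions'],2),o['gripper_width'])
s=snapshot('wrist'); cv2.imwrite('pics/w3.png',s['frame'])
print([(np.round(d['position'],4).tolist(),round(d['p'],2)) for d in spot_in(s,'plate_a')][:3])
print(topx(s,[.478,.0052,.072],(p,r)))
E
```

```text
10.75 [0.48867164 0.00569756 0.14266417] [[-0.998 -0.061 -0.   ]
 [-0.061  0.998  0.001]
 [ 0.     0.001 -1.   ]] [ 0.3   0.29 -0.51  2.09  0.19  0.81  1.31] 0.05092491082495722
[([0.5746, 0.2186, 0.0097], 0.81), ([0.472, 0.0033, 0.0738], 0.72), ([0.5762, 0.008, 0.0723], 0.57)]
[[256.52706176 198.20924292]]
```

View pics/w3.png

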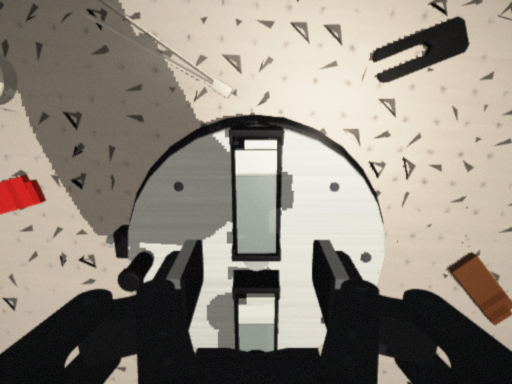

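The plate spans columns 234–279 and rows 139–255, lined up with the jaws as predicted. Descending and gripping.

drive_tool([
  [0,0,0.03],
  [0,0,0.03],
  [0,0,0.02],
  [0,0,0],
  [0,0,0],
], roll=[0,0,0,0,0], grip=[0.6,0.6,0.6,0.5,0.4], grip_force=35)

```text
clock: 11.35
tcp_pos: [0.4889, 0.0057, 0.0635]
tcp_rot: [-0.096, 3.139, 0.0]
ft_force: [0.3, 0.6, -0.1]
gripper_width: 0.0343
gripper_force: 0.0
```

drive_tool([
  [0,0,0],
  [0,0,0],
  [0,0,0],
  [0,0,0],
  [0,0,0],
], roll=[0,0,0,0,0], grip=[0.3,0.2,0.1,0.1,0.1])

```text
clock: 11.85
tcp_pos: [0.4892, 0.0056, 0.064]
tcp_rot: [-0.096, 3.137, -0.0]
ft_force: [-0.9, -0.6, 7.4]
gripper_width: 0.0248
gripper_force: 33.9
```

drive_tool([
  [0,0,-0.005],
  [0,0,-0.01],
  [0,0,-0.02],
  [0,0,-0.03],
  [0,0,-0.03],
], roll=[0,0,0,0,0], grip=[0.1,0.1,0.1,0.1,0.1])

```text
clock: 12.35
tcp_pos: [0.4879, 0.0056, 0.1593]
tcp_rot: [-0.096, 3.14, 0.0]
ft_force: [0.3, 1.0, -0.8]
gripper_width: 0.0253
gripper_force: 34.5
```

drive_tool([
  [0,0,-0.03],
  [0,0,-0.03],
  [0,0,-0.01],
  [0,0,0],
  [0,0,0],
], roll=[0,0,0,0,0], grip=[0.1,0.1,0.1,0.1,0.1])

```text
clock: 12.85
tcp_pos: [0.4878, 0.0054, 0.227]
tcp_rot: [0.096, -3.14, 0.0]
ft_force: [0.8, -0.1, -0.7]
gripper_width: 0.025
gripper_force: 34.5
```

```bash
python3 - <<'E'
from h import *
import pickle
p,r,o=pose(); print(o['clock'],p,o['gripper_width'],o['gripper_force'])
w=snapshot('wrist'); pickle.dump((w,p,r.as_rotvec()),open('w4.pkl','wb')); cv2.imwrite('pics/w4.png',w['frame'])
for n in('side','scene'):
  s=snapshot(n); pickle.dump(s,open(n+'4.pkl','wb'))
  for l in('reader','plate_a'): print(n,l,[(np.round(d['position'],4).tolist(),round(d['p'],2)) for d in spot_in(s,l)][:4])
  a=s['frame']; q=topx(s,[.67,-.3,.05])[0].astype(int); x0,y0=q[0]-60,q[1]-45
  cv2.imwrite(f'pics/{n}4c.png',cv2.resize(a[y0:y0+90,x0:x0+120],None,fx=4,fy=4,interpolation=cv2.INTER_CUBIC)); print(x0,y0)
a=np.vstack([cv2.imread('pics/side4c.png')[:,:400],]); b=cv2.imread('pics/scene4c.png')[:,:400]
cv2.imwrite('pics/r4.png',np.hstack([a,b]))
E
```

```text
12.85 [0.48777179 0.00536781 0.22701558] 0.02498561462721411 34.54564869403839
side reader [([0.6745, -0.3442, 0.0784], 0.58)]
side plate_a [([0.5137, -0.2311, 0.0083], 0.7), ([0.5907, -0.0025, 0.0747], 0.59), ([0.4658, -0.0059, 0.2347], 0.56)]
275 197
scene reader [([0.6374, -0.3006, 0.0775], 0.76), ([0.5846, 0.0085, 0.0738], 0.26)]
scene plate_a [([0.7644, 0.1449, 0.0103], 0.65), ([0.5754, 0.2248, 0.0112], 0.64), ([0.589, 0.0154, 0.0763], 0.59), ([0.4636, 0.0111, 0.2349], 0.53)]
240 103
```

View pics/r4.png

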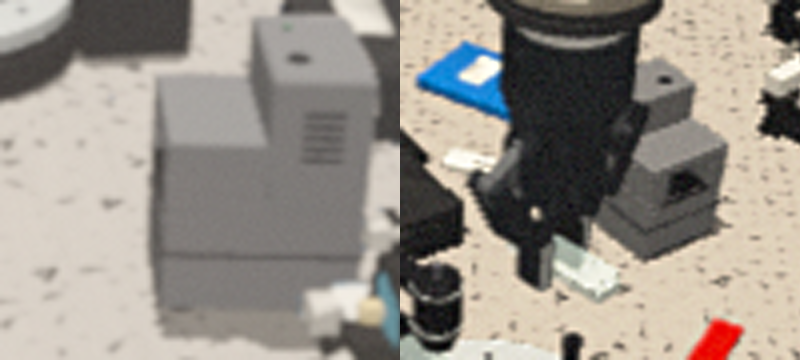

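The side crop shows the reader's hood-top corners at (157,145), (160,75) and (272,148). The scene crop shows the lifted plate hanging level with its frosted end toward the robot, and the mouth at (685,180).

```bash
python3 - <<'E'
from h import *
import pickle
s=pickle.load(open('side4.pkl','rb'))
f=lambda l:275+0.25*np.array(l)[:,0:1]
q=np.array([[157,145],[160,75],[272,148]])/4+[275,197]
P=toworld(s,q,.098); print(P.round(4), (P[:2].mean(0)).round(4)); 
d=P[1]-P[0]; print('width',np.hypot(*d[:2]),'yaw from front',np.degrees(np.arctan2(d[1],d[0]))-90)
d=P[2]-P[0]; print('side len',np.hypot(*d[:2]),np.degrees(np.arctan2(d[1],d[0])))
q=np.array([[160,310],[157,145]])/4+[275,197]; print(toworld(s,q[:1],0),)
c=pickle.load(open('s0.pkl','rb'))
cv2.imwrite('pics/s0r.png',cv2.resize(c['frame'][105:175,270:335],None,fx=8,fy=8,interpolation=cv2.INTER_CUBIC))
E
```

```text
[[ 0.6116 -0.348   0.098 ]
 [ 0.6307 -0.2683  0.098 ]
 [ 0.6666 -0.3562  0.098 ]] [ 0.6212 -0.3082  0.098 ]
width 0.08197661709743537 yaw from front -13.476516421812974
side len 0.05556422546765144 -8.409683176674909
[[ 0.62033955 -0.33970272  0.        ]]
```

View pics/s0r.png

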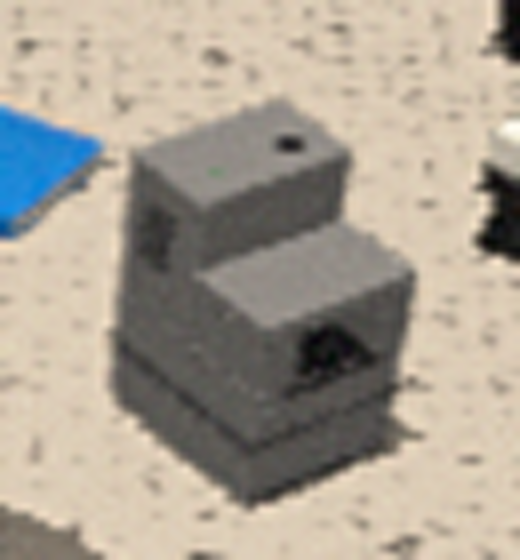

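The crop shows the reader's hood-top corners at (268,328), (413,268), (200,272) and (340,222), and the front-left foot at (250,505). I'll fit the pose from both views.

```bash
python3 - <<'E'
from h import *
import pickle
from scipy.optimize import least_squares
s=pickle.load(open('side4.pkl','rb')); c=pickle.load(open('s0.pkl','rb'))
ls=np.array([[0,-.042,.098],[0,.042,.098],[.048,-.042,.098],[0,-.042,0]]); qs=np.array([[157,145],[160,75],[272,148],[160,308]])/4+[275,197]
lc=np.array([[0,.042,.098],[0,-.042,.098],[.048,.042,.098],[.048,-.042,.098],[0,.042,0],[.048,.042,.133],[.1,.042,.133]]); qc=np.array([[268,328],[413,268],[200,272],[340,222],[250,505],[203,210],[132,155]])/8+[270,105]
def W(x,l): k=R.from_euler('z',x[2]).as_matrix(); return l@k.T+[x[0],x[1],0]
for nm,a,b in(('both',1,1),('side',1,0),('scene',0,1)):
    F=lambda x:np.r_[a*(topx(s,W(x,ls))-qs).ravel(),b*(topx(c,W(x,lc))-qc).ravel()]
    m=least_squares(F,[.62,-.3,-.2]); print(nm,m.x[:2].round(4),np.degrees(m.x[2]).round(1),np.sqrt(np.mean(m.fun**2)))
    if nm=='both': print(m.fun.round(1))
E
```

```text
both [ 0.6241 -0.3037] -8.8 1.051649266383045
[ 2.7 -0.8 -0.8 -1.2 -1.3 -0.8 -0.7  2.  -0.1  0.1  1.   0.3 -0.5  0.2
  1.1 -0.5 -1.   1.2  0.1 -0.9 -0.3 -1. ]
side [ 0.6247 -0.3039] -10.7 0.8345093621187173
scene [ 0.6246 -0.3052] -6.0 0.4950111120332082
```

The reader's front is at (0.624,-0.304), yaw about -8.5°. I'll move in front of it at height, then turn the plate 192° clockwise.

drive_tool([
  [-0.002,-0.03,0],
  [-0.002,-0.042,0],
  [-0.002,-0.042,0],
  [-0.002,-0.042,0],
  [-0.002,-0.042,0],
], roll=[0,0,0,0,0], grip=[0.1,0.1,0.1,0.1,0.1])

```text
clock: 13.7
tcp_pos: [0.5101, -0.1932, 0.2271]
tcp_rot: [0.096, -3.14, -0.0]
ft_force: [-0.1, 0.2, 0.2]
gripper_width: 0.0252
gripper_force: 34.6
```

drive_tool([
  [-0.002,-0.042,0],
  [-0.002,-0.04,0],
  [0,-0.015,0],
  [0,0,0],
  [0,0,0],
], roll=[0,0,0,8.5,8.5], grip=[0.1,0.1,0.1,0.1,0.1])

```text
clock: 14.2
tcp_pos: [0.5199, -0.2884, 0.2267]
tcp_rot: [-0.38, -3.118, -0.001]
ft_force: [0.2, 1.0, -1.0]
gripper_width: 0.0249
gripper_force: 34.6
```

drive_tool([
  [0,0,0],
  [0,0,0],
  [0,0,0],
  [0,0,0],
  [0,0,0],
], roll=[8.5,8.5,8.5,8.5,8.5], grip=[0.1,0.1,0.1,0.1,0.1])

```text
clock: 14.7
tcp_pos: [0.5201, -0.2875, 0.227]
tcp_rot: [-1.482, -2.769, -0.0]
ft_force: [-0.5, -0.4, 0.0]
gripper_width: 0.025
gripper_force: 34.6
```

drive_tool([
  [0,0,0],
  [0,0,0],
  [0,0,0],
  [0,0,0],
  [0,0,0],
], roll=[8.5,8.5,8.5,8.5,8.5], grip=[0.1,0.1,0.1,0.1,0.1])

```text
clock: 15.2
tcp_pos: [0.5201, -0.2875, 0.227]
tcp_rot: [-2.385, -2.044, 0.0]
ft_force: [1.0, -0.2, -0.3]
gripper_width: 0.025
gripper_force: 34.6
```

drive_tool([
  [0,0,0],
  [0,0,0],
  [0,0,0],
  [0,0,0],
  [0,0,0],
], roll=[8.5,8.5,8.5,8.5,8.5], grip=[0.1,0.1,0.1,0.1,0.1])

```text
clock: 15.7
tcp_pos: [0.5201, -0.2875, 0.2269]
tcp_rot: [-2.964, -1.04, 0.001]
ft_force: [-0.8, 0.2, -0.8]
gripper_width: 0.0252
gripper_force: 34.6
```

drive_tool([
  [0,0,0],
  [0,0,0],
  [0,0,0],
  [0,0,0],
  [0,0,0],
], roll=[8.5,8.5,8.5,8.5,8.5], grip=[0.1,0.1,0.1,0.1,0.1])

```text
clock: 16.2
tcp_pos: [0.5202, -0.2875, 0.227]
tcp_rot: [-3.139, 0.105, 0.001]
ft_force: [0.0, -0.5, -0.0]
gripper_width: 0.025
gripper_force: 34.6
```

```bash
python3 - <<'E'
from h import *
import pickle
p,r,o=pose(); M=r.as_matrix(); print(o['clock'],p,M.round(3),np.round(o['joint_positions'],2),o['gripper_width'],'yaw',np.degrees(np.arctan2(M[1,0],M[0,0])))
w=snapshot('wrist'); pickle.dump((w,p,r.as_rotvec()),open('w5.pkl','wb')); cv2.imwrite('pics/w5.png',w['frame'])
k=R.from_euler('z',np.radians(-8.8)).as_matrix()
l=np.array([[0,.042,.098],[0,-.042,.098],[.048,.042,.098],[.048,-.042,.098],[.048,.042,.133],[.048,-.042,.133]])
print(topx(w,l@k.T+[.6241,-.3037,0],(p,r)).round(0))
s=snapshot('scene'); pickle.dump(s,open('scene5.pkl','wb'))
for l in('plate_a','reader'): print([(np.round(d['position'],4).tolist(),round(d['p'],2)) for d in spot_in(w,l)][:3])
E
```

```text
16.2 [ 0.52016274 -0.28747146  0.22695723] [[ 0.998 -0.067 -0.001]
 [-0.067 -0.998  0.   ]
 [-0.001 -0.    -1.   ]] [ 0.22  0.31  0.22  1.82 -0.08  1.02 -1.17] 0.025048787309114782 yaw -3.8169853818055777
[[213.  46.]
 [328.  56.]
 [217. -30.]
 [338. -18.]
 [210. -53.]
 [352. -38.]]
[([0.5307, -0.2866, 0.2341], 0.7), ([0.5164, -0.2174, 0.0092], 0.58)]
[([0.6394, -0.3082, 0.0962], 0.83)]
```

View pics/w5.png

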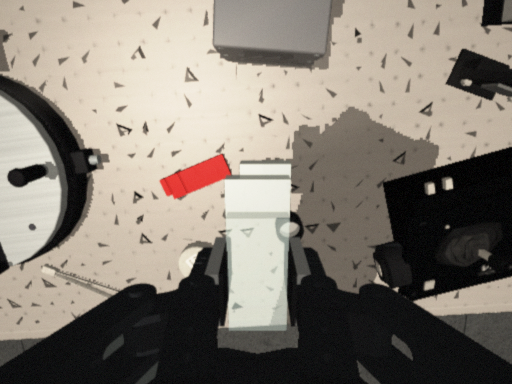

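The hood's front edge is at (215,47)–(328,56), within 2 px of the model. The plate is straight in the jaws with the notch at top-left (232,168), so the frosted end faces the reader. I'll check the tip distance, finish the roll and descend.

```bash
python3 - <<'E'
from h import *
import pickle
w,p,rv=pickle.load(open('w5.pkl','rb')); r=R.from_rotvec(rv)
P=toworld(w,[[265,161],[258,213],[225,200],[291,200],[258,330]],p[2]+.008,(p,r)); print((r.inv().apply(P-p)).round(4))
E
```

```text
[[ 0.0485  0.0023 -0.008 ]
 [ 0.0277 -0.0003 -0.008 ]
 [ 0.0331 -0.0132 -0.008 ]
 [ 0.0331  0.0126 -0.008 ]
 [-0.0272 -0.0003 -0.008 ]]
```

drive_tool([
  [0,0,0.03],
  [0,0,0.035],
  [0,0,0.035],
  [0,0,0.035],
  [0,0,0.021],
], roll=[4.7,0,0,0,0], grip=[0.1,0.1,0.1,0.1,0.1])

```text
clock: 16.9
tcp_pos: [0.5191, -0.2874, 0.0687]
tcp_rot: [-3.133, 0.217, 0.004]
ft_force: [0.6, 0.2, 0.0]
gripper_width: 0.0254
gripper_force: 34.6
```

drive_tool([
  [0,0,0],
  [0,0,0],
], roll=[0,0], grip=[0.1,0.1])

```text
clock: 17.1
tcp_pos: [0.5202, -0.2882, 0.0717]
tcp_rot: [-3.134, 0.221, 0.0]
ft_force: [0.0, 0.2, -0.2]
gripper_width: 0.0248
gripper_force: 34.6
```

```bash
python3 - <<'E'
from h import *
import pickle
p,r,o=pose(); M=r.as_matrix(); print(o['clock'],p,o['gripper_width'],'yaw',np.degrees(np.arctan2(M[1,0],M[0,0])))
y=np.radians(-8.7); u=np.array([np.cos(y),np.sin(y)]); v=np.array([-u[1],u[0]]); d=p[:2]-[.6243,-.304]; print('tcp in mouth',d@u,d@v)
k=R.from_euler('z',y).as_matrix(); t=(k@[-.025,0,0])+[.6243,-.304,.071]; print('to go tool',r.inv().apply(t-p).round(4))
w=snapshot('wrist'); print([(np.round(q['position'],4).tolist(),round(q['p'],2)) for q in spot_in(w,'plate_a')][:3])
cv2.imwrite('pics/w6.png',w['frame'])
l=np.array([[0,.042,.098],[0,-.042,.098],[0,.042,0],[0,-.042,0]])
print(topx(w,l@k.T+[.6243,-.304,0],(p,r)).round(0))
E
```

```text
17.1 [ 0.52021609 -0.28819444  0.07168893] 0.024764030307135174 yaw -8.079095859640452
tcp in mouth -0.10527707526211132 -0.00012011682888030871
to go tool [0.0803 0.0007 0.0007]
[([0.5164, -0.2186, 0.0089], 0.89), ([0.5293, -0.2917, 0.081], 0.78)]
[[110. -32.]
 [415. -29.]
 [185.  35.]
 [335.  37.]]
```

drive_tool([
  [0.015,0,0],
  [0.015,0,0],
  [0.015,0.0003,0],
  [0.01,0.0002,0],
  [0,0,0],
], roll=[0.6,0,0,0,0], grip=[0.1,0.1,0.1,0.1,0.1])

```text
clock: 17.7
tcp_pos: [0.5759, -0.2969, 0.0723]
tcp_rot: [3.132, -0.239, 0.003]
ft_force: [-0.2, 0.3, -0.4]
gripper_width: 0.0251
gripper_force: 34.6
```

drive_tool([
  [0.007,0,0],
  [0.007,0,0],
  [0.006,0,0],
  [0.005,0,0],
  [0,0,0],
], roll=[0,0,0,0,0], grip=[0.1,0.1,0.1,0.1,0.1])

```text
clock: 18.2
tcp_pos: [0.5997, -0.3006, 0.0712]
tcp_rot: [-3.132, 0.24, -0.0]
ft_force: [0.6, 1.0, -0.5]
gripper_width: 0.0251
gripper_force: 34.6
```

drive_tool([
  [0,0,0],
  [0,0,0],
  [0,0,0],
  [0,0,0],
], roll=[0,0,0,0], grip=[0.1,0.1,0.1,0.1])

```text
clock: 18.6
tcp_pos: [0.599, -0.3007, 0.0714]
tcp_rot: [3.132, -0.241, -0.0]
ft_force: [0.0, 0.3, 0.6]
gripper_width: 0.0253
gripper_force: 34.6
```

```bash
python3 - <<'E'
from h import *
p,r,o=pose(); M=r.as_matrix(); print(o['clock'],p,o['ft_force'],o['gripper_width'],o['gripper_force'],'yaw',np.degrees(np.arctan2(M[1,0],M[0,0])),M[2])
y=np.radians(-8.7); u=np.array([np.cos(y),np.sin(y)]); v=np.array([-u[1],u[0]]); lab=p+r.apply([.0375,0,-.008]); d=lab[:2]-[.6243,-.304]; print('label in mouth',d@u,d@v,lab[2]-.075)
a=snapshot('wrist')['frame']; b=snapshot('side')['frame'][140:300,220:400]; b=cv2.resize(b,(432,384),interpolation=cv2.INTER_CUBIC)
cv2.imwrite('pics/f.png',np.hstack([a[:,80:440],b]))
E
```

```text
18.6 [ 0.59897988 -0.30073277  0.07137163] [0.04818573 0.33076582 0.61844252] 0.025297232977614267 34.57194685935974 yaw -8.809495363538302 [-1.53482879e-05  2.61152855e-06 -1.00000000e+00]
label in mouth 0.01197707008606205 -0.000671946596596898 0.004371056544180671
```

View pics/f.png

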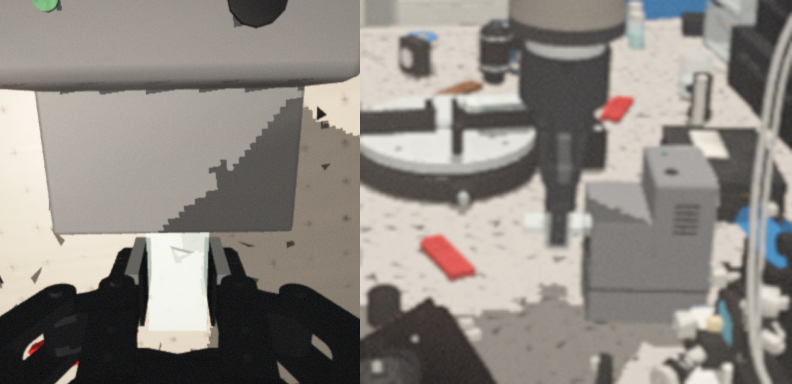

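The plate's frosted end is in the mouth: the clear part emerges at (178,235), centred under the hood (53–292), level, with no contact force. Handing in.

```bash
python3 -c "
from plant import robot
print(robot.job_done())"
```

```text
the job is handed in; nothing more can be done
None
```

I handed the job in at 18.6 s, with no verdict returned: the table is at its other click and the measured plate is held level, label up, its label about 12 mm inside the reader's mouth, with no contact force showing.

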